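Wedge the rocking stirrer

TASK

The white magnetic stirrer rocks, because the foot under its red-dotted corner is too short. With the fingertips push the orange wedge along the bench, thin edge first, squarely under that foot until the stirrer stops rocking, then press down firmly on the red dot to prove that the corner no longer sinks, and leave everything standing. Only push and press: do not lift the wedge or the stirrer, do not shove the stirrer out of its place or leave it tilted, and leave the glassware and bottles alone.

Things in the scene. Friction and masses are not known exactly. Their poses are not given: they have to be found in the camera images.
- stirrer: magnetic stirrer: loose white box 170 x 170 mm, about 1.8 kg, round white plate on top. Origin at bench height under its centre, z up; front (grey panel, black knob) looks to its -x. Underside 22 mm, flat top 68 mm, plate (radius 56 mm, centre x +12, y -12 mm) 76 mm above the bench. Black feet, 18 mm thick, at x +-65, y +-65 mm; three stand on the bench, the one at x -65, y +65 is short.
- short_foot (a point): the point of the bench right under the centre of the short foot (stirrer level); axes as the stirrer's. The foot ends 5 to 9 mm above the bench, differently each time. Pressing its corner with about 3 to 5 N or more rocks it down to the bench; released, it rocks back level.
- dot_top (a point): centre of the top of the red dot, 24 mm in diameter, on the stirrer's top right above the short foot, 70 mm above the bench; the test press goes here, straight down, with 8 to 15 N; the dot is slippery
- wedge: loose orange plastic wedge, 93 mm long (x), 90 mm wide (y), about 0.1 kg. Origin in the middle of its underside, z up. Its thin edge (toe, 1.5 mm thick) is at x +46 mm; the top rises evenly to 13 mm at x -23, then steeply to 26 mm at x -36; the tail, flat on top, ends in an upright flat back at x -46 mm. It starts with the toe 1.5 to 4.5 cm before the short foot, up to 18 mm to one side and turned up to 0.2 rad.
- wedge_back (a point): middle of the upright back face of the wedge, 13 mm above the bench: push here toward the wedge's +x
- wedge_toe (a point): middle of the thin edge of the wedge, at bench height. Once the foot rests on the wedge, pushing on takes markedly more force (about 1 N sliding free, 5 N and more when snug) and would lift or shove the stirrer.
- beaker: empty beaker, 56 mm wide, 100 mm tall, origin under its middle; a bystander
- white_dropper: dropper bottle, 55 mm wide, 153 mm tall, origin under its middle; a bystander
- petri: glass dish, 69 mm wide, 15 mm tall, origin under its middle; a bystander
- dark_bottle: small dark bottle, 51 mm wide, 93 mm tall, origin under its middle; a bystander
- burette_stand_a: fixed burette stand left of the work; origin under the middle of its base, 285 x 218 x 46 mm. From the origin its rod (13 mm thick, up to 800 mm above the bench) stands 71 mm toward world +x and 79 mm toward world -y; its burette (18 mm thick, 350 to 1100 mm up) hangs 68 mm toward +x and 26 mm toward +y. Fold the arm in before swinging past them.
Mind the look-alikes: they are no part of the job. Several things have the shape of the wedge; the one meant has the colours described above.

How it is judged (in metres and radians):
On the way, in this order (a step that is already met when the one before it is completed fails the run):
1. the wedge is pushed under the short foot (x of wedge_toe in the frame of short_foot above -0.002 m and y of short_foot in the frame of wedge between -0.034 and 0.034 m), for 0.1 s.
2. the red dot is pressed with the fingers with more than 6 N and the stirrer stays level (tilt under 0.016 rad) (contact force between the fingers and red_dot above 6 N and angle between stirrer's own z axis and vertical below 0.016 rad), for 0.2 s.
At the end, for the whole second after the job is handed in: The wedge lies flat, its toe under the short foot (foot within 34 mm of its middle line); the stirrer is level within 0.016 rad, at rest, under 20 mm from its place; its dot was pressed with over 6 N for 0.2 s after wedging and it stayed level (all of step 1 and angle between stirrer's own z axis and vertical below 0.016 rad and distance of stirrer from where it was at the start of the episode below 0.02 m and height (world z) of wedge below 0.004 m and angle between wedge's own z axis and vertical below 0.05 rad and linear speed of each of stirrer, wedge below 0.01 m/s); the robot touches nothing.
It fails at once if the wedge is lifted off the bench (height (world z) of wedge above 0.012 m).
It fails at once if the stirrer is lifted or tipped up (height (world z) of stirrer above 0.012 m or angle between stirrer's own z axis and vertical above 0.15 rad).
It fails at once if the stirrer is shoved more than 30 mm (distance of stirrer from where it was at the start of the episode above 0.03 m).
It fails at once if a beaker, dish or bottle is moved more than 20 mm (distance of any of beaker, petri, dark_bottle, white_dropper from where it was at the start of the episode above 0.02 m).
It also fails if it takes over 51 s, if anything falls off the work surface, if the arm or the gripper's body presses on something with over 40 N, if the wrist force passes 120 N, or if a joint passes its speed limit or range.

ROBOT

A 7-joint arm with a two-finger parallel gripper is mounted at the origin on the work surface; the furniture and walls round the work are solid. World frame = base frame: x ahead of the robot, y to its left, z up, the work surface at z = 0. Lengths are in mm, angles in rad, forces in N, time in s.
With the tool pointing down it reaches from about 375 to 925 mm from the base axis. Payload 3.1 kg.
Tool frame: the origin (TCP) lies between the finger pads; the fingertips stand 22 mm ahead of it and the grasp point (between the pads) lies 3 mm ahead of it; z points along the fingers, y is the direction in which the jaws open and shut (so a half turn about z gives the same grasp; the last joint's range is limited). The gripper opens to 85 mm and grips with 20 to 120 N. Pads are 22 mm wide; open, the fingers measure 114 mm over their backs; the gripper's body (76 mm by 85 mm) begins 54 mm behind the grasp point. The pads swing forward as they close: fully open they stand 13 mm farther back than shut.
Start: joints at [-1.35, 0.383, 0.044, 1.598, -0.018, 1.161, -0.05], TCP at [203.706, 617.258, 253.269] pointing down, gripper open.
Joint ranges: [-2.61, 2.61], [-0.41, 2.15], [-1.48, 1.57], [0, 2.5], [-1.57, 4.71], [0.05, 1.97], [-2.85, 2.85]. Speed limits (rad/s): [2.79, 2.79, 3.14, 3.14, 3.14, 3.14, 3.14].

INTERFACE

Orientations are given as a 3x3 rotation matrix whose columns are the frame's x, y, z axes.
In Python, from plant import manip gives the robot as it stands. The module is installed in compiled form; this text tells all that it offers.
- The arm moves only by the tool arm_command, never from a script. Its argument "plan" is a list of rows, each a list of 3 entries, a list of its own where there are three numbers: the opening, from 0 (shut) to 1 (fully open), then the shift along the world's x, y, z normalised to -1 to 1, where 1 is 0.1 m, then the turn about the world's z normalised to -1 to 1, where 1 is 0.5 rad. In form: [[fingers, [tx, ty, tz], yaw], ...]. A call has 1 to 20 rows; each row is the pose to reach, as a shift and turn from the pose measured when the call began; what a row does not reach only later rows make up. A row lasts 1/10 s, in which the tool goes at most 50 mm and 8.59 degrees, less where a joint would pass 70% of its speed; a pose out of reach is approached as far as the arm can. A call with a number of a shift or a turn outside -1 to 1 is refused whole. A call with a gripper value outside its range is refused whole. The fingers move at their own pace and stop on an object; "newtons" is the grip in N (left out, the last holds). Time passes only in rows, so rows that repeat a pose let the fingers close. It gives the time, the measured TCP pose, the force and the opening at its end, in the units of the state.
- manip.get_obs(): the state, without advancing time (a new reading comes with each control period).
- manip.camera(name): name is "scene" or "top" or "wrist"; returns a dict with "img" (400x640x3 uint8, red, green, blue), "fx", "fy", "cx", "cy" (pixels), "dist_coeffs" ([k1, k2, p1, p2, k3] as OpenCV has them; the pictures are not rectified), "R" (3x3) and "t" (3): a world point X has camera coordinates R X + t; the wrist camera has in their place "T_tool_cam" (4x4, takes a point from camera to tool coordinates, whose origin is the TCP and whose axes are the flange's). Camera axes: x right, y down, z forward; pixel columns grow to the right and rows downward; lengths in mm; the calibration is good to about 2 mm. A picture is of the moment at which its call begins: read the wrist's pose just before it. There is no depth.
- manip.finish_job(): hands the job in, once; it reports no verdict.
Trained networks look in a picture, given as the dict that the camera call returned (one of the last four; its "shot" number tells which), for a name from the list of things; names that differ only in an ending like _2 or _b are one class to them, and where a whole thing is asked for, a point or a joint stands for the part that bears it (a point fixed in the world has none). Each returns a list of dicts, best first, with "score" (0 to 1); they miss things now and then, are a little off and sometimes report something else, mostly with a low value. They report only what shows in the picture. A call takes as long as a camera call. They do not tell look-alikes from the thing itself.
- manip.spot_in(picture, label): "xyz" ([x, y, z] in mm, in world coordinates, good to about 4 mm: the middle of the surface that is visible of it).
- manip.mark_of(picture, label): "xyz" ([x, y, z] in mm, in world coordinates, good to about 4 mm: a listed point, or the origin of a listed thing).
The state is a dict: "clock": time; "joint_positions": joint angles; "joint_vel": joint speeds; "joint_efforts": joint torques, N m; "tool_pos": TCP position; "orientation": TCP orientation; "wrist_force": force on the tool from outside, world axes, zero at the start; "wrist_torque": the same for the moment, N m; "finger_gap": opening from 0.0 (shut) to 1.0 (fully open).
Only numpy, scipy, OpenCV 4.12 (cv2) and the standard library are available. Lean on these libraries where they do the work, as an engineer would, in place of code of your own. Each camera call takes 0.05 s, during which the arm holds its last target. There are 200 camera calls.

## Working session

There is one attempt and no reset: what is moved stays moved. The work goes in short steps, Python scripts to look and compute and a tool call to move; the robot and the scene stay as the last step left them, time stands still between calls to the robot, and variables do not carry over. Pictures are saved under pics/ and viewed, about 8 in all and at most 12, crops included, and the job is handed in when it is done.

Besides the shell and the picture viewer there is one more tool, called as name(argument=value, ...) on one line, values as JSON. arm_command: Moves the arm, as the interface text tells. Its arguments: {"type":"object","properties":{"plan":{"type":"array","items":{"type":"array"}},"newtons":{"type":"number"}},"required":["plan"]}

```bash
mkdir -p pics
python3 - <<'E'
from plant import manip
import cv2,numpy as np
o=manip.get_obs();print(o['clock'],o['tool_pos'],o['orientation'],o['finger_gap'])
for n in ['top','scene']:
    p=manip.camera(n);cv2.imwrite(f'pics/{n}0.png',p['img'][...,::-1])
    for l in ['short_foot','dot_top','wedge_back','wedge_toe']+(['wedge','stirrer','beaker','white_dropper','petri','dark_bottle','burette_stand_a'] if n=='top' else ['wedge','stirrer']):
        print(n,l,[(np.round(d['xyz']).tolist(),round(d['score'],2)) for d in manip.mark_of(p,l)[:4]])
E
```

```text
0.0 [203.45980401 616.40549312 251.86681819] [[-9.49641904e-01  3.13336509e-01 -6.96943523e-04]
 [ 3.13337253e-01  9.49638471e-01 -2.55730511e-03]
 [-1.39452672e-04 -2.64690246e-03 -9.99996487e-01]] 1.000770590446529
top short_foot []
top dot_top [([581.0, -67.0, 67.0], 0.62)]
top wedge_back [([278.0, -169.0, 13.0], 0.85), ([356.0, -76.0, 15.0], 0.84), ([517.0, 55.0, 12.0], 0.78), ([172.0, -260.0, 11.0], 0.74)]
top wedge_toe [([210.0, -347.0, -2.0], 0.92), ([345.0, 15.0, -3.0], 0.8), ([562.0, -24.0, 7.0], 0.59)]
top wedge [([312.0, -198.0, -0.0], 0.96), ([536.0, 16.0, 3.0], 0.79), ([351.0, -32.0, -3.0], 0.71), ([190.0, -302.0, 2.0], 0.6)]
top stirrer [([573.0, -158.0, 1.0], 0.75)]
top beaker [([649.0, 9.0, -2.0], 0.81), ([534.0, 160.0, -2.0], 0.25)]
top white_dropper [([334.0, -338.0, -1.0], 0.79)]
top petri [([535.0, 159.0, -1.0], 0.71)]
top dark_bottle [([537.0, 298.0, -2.0], 0.95)]
top burette_stand_a [([536.0, 17.0, 2.0], 0.47)]
scene short_foot [([540.0, 17.0, -3.0], 0.39)]
scene dot_top [([588.0, -67.0, 70.0], 0.96)]
scene wedge_back [([177.0, -262.0, 16.0], 0.88), ([357.0, -77.0, 7.0], 0.83), ([518.0, 55.0, 13.0], 0.74), ([276.0, -163.0, 17.0], 0.63)]
scene wedge_toe [([555.0, -25.0, 5.0], 0.93), ([203.0, -349.0, 4.0], 0.88), ([344.0, 18.0, -2.0], 0.61), ([346.0, -228.0, 2.0], 0.57)]
scene wedge [([309.0, -196.0, -1.0], 0.95), ([348.0, -26.0, -1.0], 0.87), ([540.0, 23.0, 4.0], 0.85), ([191.0, -304.0, 4.0], 0.78)]
scene stirrer [([575.0, -156.0, 0.0], 0.62)]
```

View pics/top0.png

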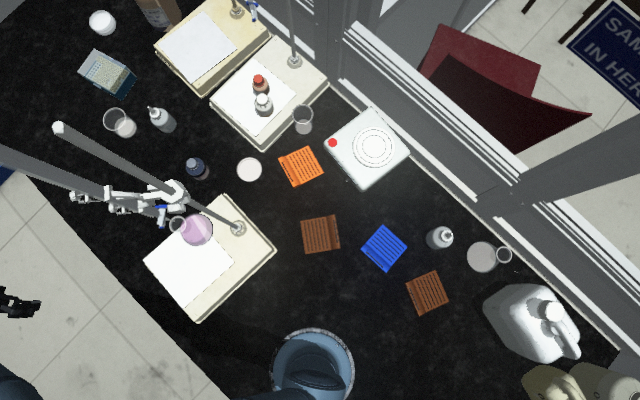

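View pics/scene0.png

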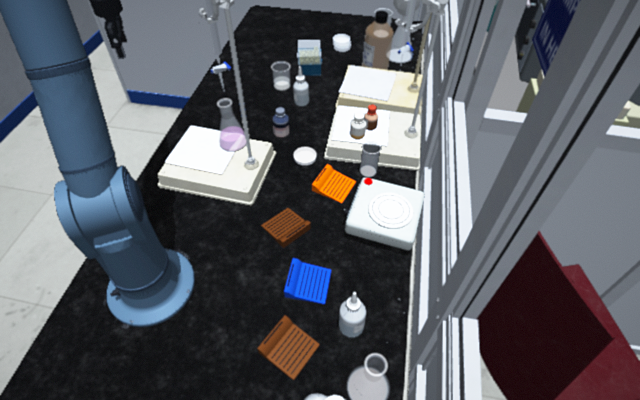

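The orange wedge is at top (300,166) and scene (334,184). The look-alikes are brown at (320,234) and (427,293) and blue at (384,248) in the top view. Only the first is orange, and it lies in front of the red-dotted corner at top (333,143). Next I'll fit the wedge and stirrer poses and check them in a crop.

```bash
cat > h.py <<'E'
from plant import manip
import cv2,numpy as np
from scipy.optimize import minimize
def proj(p,X):
    X=np.asarray(X,float).reshape(-1,3)
    return cv2.projectPoints(X,cv2.Rodrigues(p['R'])[0],np.asarray(p['t'],float).reshape(3,1),np.array([[p['fx'],0,p['cx']],[0,p['fy'],p['cy']],[0,0,1.]]),np.array(p['dist_coeffs'],float))[0].reshape(-1,2)
prof=[(46,0),(46,1.5),(-23,13),(-36,26),(-46,26),(-46,0)]
W=np.array([(x,s*45,z) for x,z in prof for s in(-1,1)],float)
B=np.array([(x*85,y*85,z) for x in(-1,1) for y in(-1,1) for z in(22,68)],float)
def place(M,q):
    c,s=np.cos(q[2]),np.sin(q[2]);return M@np.array([[c,s,0],[-s,c,0],[0,0,1]])+[q[0],q[1],0]
def ray(p,uv,z):
    K=np.array([[p['fx'],0,p['cx']],[0,p['fy'],p['cy']],[0,0,1.]])
    n=cv2.undistortPoints(np.array([[uv]],float),K,np.array(p['dist_coeffs'],float))[0,0]
    d=p['R'].T@np.r_[n,1];o=-p['R'].T@np.ravel(p['t']);return o+d*(z-o[2])/d[2]
def blob(m,uv):
    n,l,st,ce=cv2.connectedComponentsWithStats(m.astype(np.uint8))
    i=min((i for i in range(1,n) if st[i,4]>8),key=lambda i:np.hypot(*(ce[i]-uv)))
    return l==i,ce[i]
def masks(p):
    h=cv2.cvtColor(p['img'],cv2.COLOR_RGB2HSV).astype(int)
    return (h[...,0]>=6)&(h[...,0]<=16)&(h[...,1]>170)&(h[...,2]>130),((h[...,0]<5)|(h[...,0]>172))&(h[...,1]>150)&(h[...,2]>120),(h[...,1]<40)&(h[...,2]>120)
def iou(p,m,M,q):
    S=16;a=np.zeros(m.shape,np.uint8)
    cv2.fillConvexPoly(a,cv2.convexHull(np.round(proj(p,place(M,q))*S).astype(np.int32)),255,cv2.LINE_AA,4)
    a=a/255.;return np.minimum(a,m).sum()/np.maximum(a,m).sum()
def fit(ps,ms,M,q0):
    f=lambda v:-np.mean([iou(p,m,M,[v[0],v[1],v[2]/100]) for p,m in zip(ps,ms)])
    v=np.r_[q0[:2],q0[2]*100];sx=np.vstack([v,v+[12,0,0],v+[0,12,0],v+[0,0,12]])
    r=minimize(f,v,method='Nelder-Mead',options=dict(initial_simplex=sx,xatol=.05,fatol=1e-5))
    return np.array([r.x[0],r.x[1],r.x[2]/100]),-r.fun
def look(cams=('top','scene'),wq=(538,18,-1.08),dq=(585,-67,70),sq=(574,-157,-.9)):
    ps=[manip.camera(c) for c in cams];ms=[];wm=[]
    for c,p in zip(cams,ps):
        o,r,w=masks(p)
        o=cv2.morphologyEx(o.astype(np.uint8),cv2.MORPH_CLOSE,np.ones((7,7)))
        m,ce=blob(o,proj(p,place(W,wq)).mean(0));ms.append(m)
        _,d=blob(r,proj(p,dq)[0]);print(c,'dot',np.round(d,1),np.round(ray(p,d,70),1),'orange px',m.sum())
        a=np.zeros(o.shape,np.uint8);cv2.fillConvexPoly(a,cv2.convexHull(proj(p,place(B*[1.15,1.15,1],sq)).astype(np.int32)),1)
        s=((w|r)&(a>0)).astype(np.uint8);s=cv2.morphologyEx(s,cv2.MORPH_CLOSE,np.ones((5,5)))
        wm.append(blob(s,proj(p,place(B,sq)).mean(0))[0])
    for i in range(len(ps)):
        print(cams[i],'wedge',[np.round(x,3) for x in fit(ps[i:i+1],ms[i:i+1],W,wq)])
    w=fit(ps,ms,W,wq)
    s=fit(ps[:1],wm[:1],B,sq)
    print('W',np.round(w[0],3),round(w[1],3),'S',np.round(s[0],3),round(s[1],3))
    return ps,w[0],s[0]
def draw(p,w,s,name,k=3,c=None,half=(130,90)):
    im=cv2.resize(p['img'][...,::-1],None,fx=k,fy=k,interpolation=cv2.INTER_CUBIC)
    for M,q,col in((W,w,(0,255,0)),(B[1::2],s,(255,0,255))):
        cv2.polylines(im,[cv2.convexHull((proj(p,place(M,q))*k+k/2).astype(np.int32))],True,col,1)
    u,v=(np.array(c)*k).astype(int);cv2.imwrite(name,im[max(0,v-half[1]*k):v+half[1]*k,max(0,u-half[0]*k):u+half[0]*k])
E
python3 - <<'E'
from h import *
ps,w,s=look()
draw(ps[0],w,s,'pics/c1.png',5,(335,155),(78,58))
ft=place(np.array([[-65,65,0.]]),s)[0];toe=place(np.array([[46,0,0.]]),w)[0];bk=place(np.array([[-46,0,0.]]),w)[0]
print('foot',ft,'toe',toe,'back',bk,'toe in foot',place(np.array([toe-ft]),[0,0,-s[2]]))
E
```

```text
top dot [332.2 141.9] [584.2 -66.4  70. ] orange px 1091
scene dot [367.9 180.8] [586.9 -67.5  70. ] orange px 971
top wedge [array([539.432,  20.062,  -1.094]), np.float64(0.91)]
scene wedge [array([541.817,  18.113,  -1.086]), np.float64(0.911)]
W [540.428  18.824  -1.084] 0.901 S [ 578.989 -165.648   -0.866] 0.924
foot [586.38041046 -74.02156474   0.        ] toe [561.93351867 -21.83912799   0.        ] back [518.92243843  59.48766327   0.        ] toe in foot [[-55.58663638  15.19154632   0.        ]]
```

View pics/c1.png

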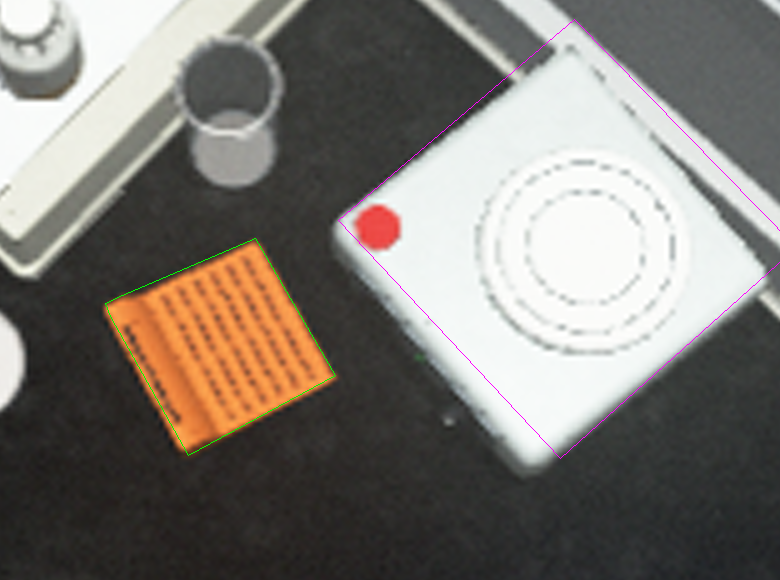

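The crop confirms the orange wedge, and its fit outlines it well. The stirrer fit got pulled off by the window sill, so I'll take its yaw from the top corners at crop (338,222), (572,45) and (768,275), and the foot from the red dot at (378,228).

Run:
```python
from h import *
p=manip.camera('top')
c=[ray(p,((u+1285)/5-.5,(v+485)/5-.5),68)[:2] for u,v in((338,218),(572,45),(768,275),(558,457))]
print(np.round(c,1))
a=[c[1]-c[0],c[2]-c[3],];b=[c[0]-c[3],c[1]-c[2]]
print([np.arctan2(x[1],x[0]) for x in a],[np.arctan2(x[1],x[0])-np.pi/2 for x in b],[np.hypot(*x) for x in a+b])
yaw=np.mean([np.arctan2(x[1],x[0]) for x in a]+[np.arctan2(x[1],x[0])-np.pi/2 for x in b]);print('yaw',yaw)
ft=np.array([585.5,-67,0]);w=[540.4,18.8,-1.084]
toe=place(np.array([[46,0,0.]]),w)[0]
print('toe in foot',place(np.array([toe-ft]),[0,0,-yaw]), 'foot in wedge',place(np.array([ft-[w[0],w[1],0]]),[0,0,-w[2]]))
```

```text
[[ 590.3  -45.4]
 [ 684.4 -173. ]
 [ 554.5 -269.5]
 [ 459.9 -154.8]]
[np.float64(-0.9350999247140084), np.float64(-0.8811779373092574)] [np.float64(-0.8729296708703281), np.float64(-0.9321590022482185)] [np.float64(158.57289565883613), np.float64(148.6890192784387), np.float64(170.224261892231), np.float64(161.88237487617175)]
yaw -0.9053416337854531
toe in foot [[-50.07106313   9.32244339   0.        ]] foot in wedge [[96.93076832 -0.27595672  0.        ]]
```

Run:
```python
from h import *
for n,px,bs in(('top',(239,229),[(207,196),(276,247),(197,322),(144,263)]),('scene',(252,163),[(202,128),(274,147),(251,201),(159,181)])):
    p=manip.camera(n)
    print(n,'rod',np.round(ray(p,px,46)),'corners',[np.round(ray(p,b,46)[:2]).tolist() for b in bs],[(np.round(d['xyz']),d['score']) for d in manip.mark_of(p,'burette_stand_a')])
    q=lambda X:np.round(proj(p,X)).tolist()
    print('base',q([0,0,0]),'tcp',q([204,617,253]),'rod proj', )
    if n=='scene': S=p
```

```text
top rod [364. 179.  46.] corners [[453.0, 265.0], [316.0, 84.0], [132.0, 284.0], [281.0, 426.0]] []
base [[312.0, 371.0]] tcp [[18.0, 297.0]] rod proj
scene rod [374. 183.  46.] corners [[318.0, 401.0], [459.0, 205.0], [306.0, 61.0], [131.0, 262.0]] []
base [[150.0, 286.0]] tcp [[121.0, 47.0]] rod proj
```

Rod is at about (369,181), radius 411 mm, azimuth 26°. I'll fold the arm in and raise it first.

arm_command(plan=[[0, [-0.15, -0.45, 0.3], 0], [0, [-0.3, -0.9, 0.6], 0], [0, [-0.33, -1, 0.9], 0], [0, [-0.33, -1, 0.9], 0]])

```text
clock: 1.7
tool_pos: [170.9, 517.7, 349.6]
orientation: [[-0.95, 0.314, 0.002], [0.314, 0.95, 0.01], [0.001, 0.01, -1.0]]
wrist_force: [0.8, 2.0, 0.7]
finger_gap: 0.33
```

arm_command(plan=[[0, [-0.15, -0.45, 0], 0], [0, [-0.3, -0.9, 0], 0], [0, [-0.33, -1, 0], 0], [0, [-0.33, -1, 0], 0]])

```text
clock: 2.1
tool_pos: [137.7, 416.5, 349.7]
orientation: [[-0.95, 0.314, 0.002], [0.314, 0.949, 0.011], [0.001, 0.011, -1.0]]
wrist_force: [-0.5, 0.3, 0.1]
finger_gap: -0.0
```

arm_command(plan=[[0, [-0.15, -0.45, 0], 0], [0, [-0.3, -0.9, 0], 0], [0, [-0.33, -1, 0], 0], [0, [-0.33, -1, 0], 0], [0, [-0.33, -1, 0], 0]])

```text
clock: 2.6
tool_pos: [105.3, 318.5, 350.5]
orientation: [[-0.95, 0.314, 0.003], [0.314, 0.949, 0.013], [0.001, 0.014, -1.0]]
wrist_force: [1.4, 0.2, -0.4]
finger_gap: 0.002
```

arm_command(plan=[[0, [0.43, -0.2, 0], -0.2], [0, [0.87, -0.45, 0], -0.4], [0, [1, -0.56, 0], -0.5], [0, [1, -0.56, 0], -0.5]])

```text
clock: 3.0
tool_pos: [208.1, 262.3, 350.9]
orientation: [[-0.839, 0.545, 0.006], [0.545, 0.838, 0.013], [0.002, 0.014, -1.0]]
wrist_force: [-0.4, 0.4, -0.2]
finger_gap: 0.001
```

arm_command(plan=[[0, [0.28, -0.22, 0], -0.2], [0, [0.54, -0.49, 0], -0.4], [0, [0.83, -0.96, 0], -0.5], [0, [0.83, -0.96, 0], -0.5]])

```text
clock: 3.4
tool_pos: [293.9, 163.8, 351.3]
orientation: [[-0.672, 0.74, 0.01], [0.74, 0.672, 0.011], [0.001, 0.015, -1.0]]
wrist_force: [-0.5, -0.2, 0.0]
finger_gap: 0.001
```

arm_command(plan=[[0, [0.23, -0.48, 0], -0.2], [0, [0.38, -0.96, 0], -0.4], [0, [0.38, -1, 0], -0.53], [0, [0.38, -1, 0], -0.53]])

```text
clock: 3.8
tool_pos: [332.9, 63.4, 351.7]
orientation: [[-0.452, 0.892, 0.013], [0.892, 0.452, 0.009], [0.002, 0.015, -1.0]]
wrist_force: [0.0, 0.5, -0.1]
finger_gap: -0.001
```

arm_command(plan=[[0.5, [0.45, 0.1, -0.2], 0], [0.5, [0.9, 0.2, -0.4], 0.03], [0.5, [1, 0.2, -0.8], 0.03], [0.5, [1, 0.2, -1], 0.03], [0.5, [1, 0.2, -1], 0.03]])

```text
clock: 4.3
tool_pos: [430.3, 85.9, 248.0]
orientation: [[-0.471, 0.882, 0.005], [0.882, 0.471, 0.005], [0.002, 0.007, -1.0]]
wrist_force: [0.7, 0.1, -0.0]
finger_gap: 0.5
```

arm_command(plan=[[0.5, [0.35, 0.07, -0.3], 0], [0.5, [0.67, 0.13, -0.6], 0], [0.5, [0.67, 0.13, -1], 0], [0.5, [0.67, 0.13, -1], 0]])

```text
clock: 4.7
tool_pos: [494.1, 101.1, 144.1]
orientation: [[-0.475, 0.88, -0.004], [0.88, 0.475, 0.002], [0.003, -0.003, -1.0]]
wrist_force: [-1.9, -0.9, 0.6]
finger_gap: 0.501
```

Run:
```python
from h import *
o=manip.get_obs();p=manip.camera('wrist');print(o['tool_pos'],o['orientation'],o['wrist_force'],o['finger_gap'],o['clock'])
T=p['T_tool_cam'];Tw=np.eye(4);Tw[:3,:3]=o['orientation'];Tw[:3,3]=o['tool_pos'];C=np.linalg.inv(Tw@T);p['R']=C[:3,:3];p['t']=C[:3,3]
h,r,_=masks(p);print(h.sum(),r.sum())
w=[540.4,18.8,-1.084]
m=cv2.morphologyEx(h.astype(np.uint8),cv2.MORPH_CLOSE,np.ones((15,15)))
n,l,st,ce=cv2.connectedComponentsWithStats(m);print(st[1:][st[1:,4]>300])
draw(p,w,[578,-159,-.905],'pics/w1.png',1,(320,200),(320,200))
```

```text
[494.13403538 101.05542785 144.14783173] [[-0.47519225  0.87987293 -0.00399444]
 [ 0.87987598  0.47520089  0.00154051]
 [ 0.00325362 -0.00278257 -0.99999084]] [-1.90655674 -0.92872944  0.58561717] 0.5011698353326468 4.7
8138 0
[[ 271  265  110   89 9090]]
```

View pics/w1.png

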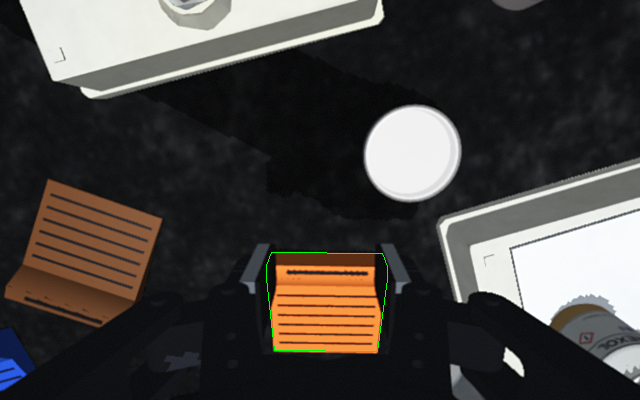

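The wrist view shows the wedge, at pixels (271-381, 253-354), squarely ahead of the fingers, and the fit outlines it. The petri dish at (412,153) is near, so I'll move a bit forward while descending.

arm_command(plan=[[0.5, [0.1, -0.16, -0.3], 0], [0.5, [0.1, -0.16, -0.7], 0], [0.5, [0.1, -0.16, -1], 0], [0.5, [0.1, -0.16, -1], 0]])

```text
clock: 5.15
tool_pos: [503.6, 86.1, 45.5]
orientation: [[-0.476, 0.879, -0.005], [0.879, 0.476, 0.003], [0.005, -0.003, -1.0]]
wrist_force: [-0.3, 0.6, -0.1]
finger_gap: 0.502
```

arm_command(plan=[[0.5, [0, 0, -0.07], 0], [0.5, [0, 0, -0.14], 0], [0.5, [0, 0, -0.14], 0]])

```text
clock: 5.45
tool_pos: [504.4, 86.9, 32.6]
orientation: [[-0.477, 0.879, -0.003], [0.879, 0.477, 0.005], [0.005, -0.0, -1.0]]
wrist_force: [-0.0, 0.4, -0.5]
finger_gap: 0.501
```

arm_command(plan=[[0.5, [0.05, -0.09, 0], 0], [0.5, [0.1, -0.18, 0], 0], [0.5, [0.12, -0.24, 0], 0], [0.5, [0.13, -0.3, 0], 0.06], [0.5, [0.12, -0.36, 0], 0.12], [0.5, [0.11, -0.42, 0], 0.18], [0.5, [0.1, -0.48, 0], 0.24], [0.5, [0.09, -0.54, 0], 0.3], [0.5, [0.08, -0.61, 0], 0.34], [0.5, [0.08, -0.61, 0], 0.34]])

```text
clock: 6.45
tool_pos: [512.5, 23.8, 32.8]
orientation: [[-0.616, 0.788, -0.003], [0.788, 0.616, 0.003], [0.005, -0.001, -1.0]]
wrist_force: [-0.0, -0.1, -0.3]
finger_gap: 0.499
```

Run:
```python
from h import *
ps,w,s=look(wq=(550,-18,-.9))
o=manip.get_obs();print(o['tool_pos'],np.arctan2(-o['orientation'][1][0],-o['orientation'][0][0]),o['wrist_force'])
draw(ps[0],w,[578,-159,-.905],'pics/c2.png',5,(335,155),(78,58))
yaw=-.905
for ft in([584.2,-66.4,0],[586.9,-67.5,0]):
    toe=place(np.array([[46,0,0.]]),w)[0]
    print('toe in foot',place(np.array([toe-ft]),[0,0,-yaw]), 'foot in wedge',place(np.array([np.array(ft)-[w[0],w[1],0]]),[0,0,-w[2]]))
```

```text
top dot [332.2 141.9] [584.3 -66.4  70. ] orange px 524
scene dot [367.9 180.8] [586.9 -67.5  70. ] orange px 746
top wedge [array([552.411, -28.314,  -0.822]), np.float64(0.446)]
scene wedge [array([547.074, -16.767,  -0.763]), np.float64(0.717)]
W [547.952 -19.902  -0.819] 0.578 S [ 578.508 -165.783   -0.866] 0.926
[512.68935374  25.17598557  32.71109548] -0.9054888169258721 [0.21882457 0.35618945 0.33860318]
toe in foot [[-13.12780406   4.17538259   0.        ]] foot in wedge [[58.71951951 -5.29026299  0.        ]]
toe in foot [[-15.66062279   2.73148881   0.        ]] foot in wedge [[61.36725972 -4.06982383  0.        ]]
```

View pics/c2.png

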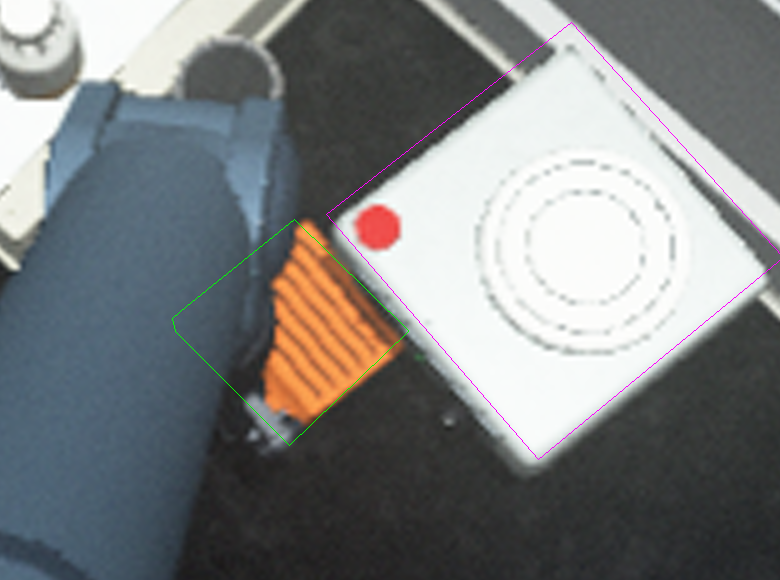

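The wedge now sits square with its toe at the stirrer's front edge (crop toe corners about (305,222) and (400,350)). Next I push on along the stirrer's +x in small force-checked steps.

arm_command(plan=[[0.5, [0.04, -0.05, 0], 0], [0.5, [0.08, -0.1, 0], 0], [0.5, [0.12, -0.15, 0], 0], [0.5, [0.16, -0.2, 0], 0], [0.5, [0.19, -0.24, 0], 0], [0.5, [0.19, -0.24, 0], 0]])

```text
clock: 7.15
tool_pos: [532.0, 0.7, 32.7]
orientation: [[-0.617, 0.787, -0.003], [0.787, 0.617, 0.004], [0.005, -0.0, -1.0]]
wrist_force: [0.1, 0.2, -0.3]
finger_gap: 0.501
```

arm_command(plan=[[0.5, [0.01, -0.015, 0], 0], [0.5, [0.02, -0.025, 0], 0], [0.5, [0.03, -0.04, 0], 0]])

```text
clock: 7.45
tool_pos: [532.3, 0.3, 32.4]
orientation: [[-0.618, 0.786, -0.01], [0.786, 0.618, 0.009], [0.013, -0.003, -1.0]]
wrist_force: [-6.0, 8.3, 7.0]
finger_gap: 0.498
```

Force jumped to about 10 N, so the wedge is snug. I'll back off and check from the cameras.

arm_command(plan=[[0.5, [-0.05, 0.06, 0], 0], [0.5, [-0.12, 0.16, 0], 0], [0.5, [-0.12, 0.16, 0.3], 0], [0.5, [-0.12, 0.16, 0.7], 0], [0.5, [-0.12, 0.16, 1], 0], [0.5, [-0.12, 0.16, 1], 0]])

```text
clock: 8.05
tool_pos: [524.2, 16.6, 136.9]
orientation: [[-0.618, 0.786, 0.0], [0.786, 0.618, 0.01], [0.008, 0.007, -1.0]]
wrist_force: [0.9, -0.0, -0.0]
finger_gap: 0.5
```

Run:
```python
from h import *
ps,w,s=look(wq=(563,-40,-.9))
o=manip.get_obs();print(o['tool_pos'],o['wrist_force'],o['clock'])
q=[532.2+57*.618,.4-57*.786,-.905];print('predicted wedge',q)
draw(ps[0],q,[578,-159,-.905],'pics/c3.png',5,(335,155),(78,58))
draw(ps[1],q,[578,-159,-.905],'pics/c4.png',5,(355,190),(78,58))
```

```text
top dot [332.3 141.9] [584.2 -66.6  70. ] orange px 422
scene dot [367.7 180.8] [586.6 -67.2  70. ] orange px 482
top wedge [array([567.404, -45.032,  -0.82 ]), np.float64(0.363)]
scene wedge [array([568.162, -32.12 ,  -0.674]), np.float64(0.473)]
W [567.374 -43.165  -0.858] 0.409 S [ 579.301 -165.161   -0.867] 0.925
[520.73608791  16.64241626 133.03281598] [-0.49072907  0.66726903  0.04761714] 8.15
predicted wedge [567.426, -44.402, -0.905]
```

View pics/c4.png

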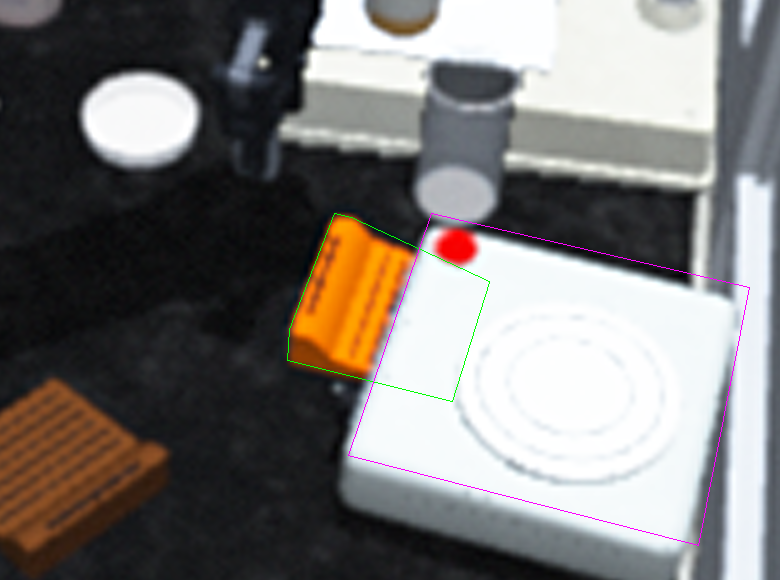

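View pics/c3.png

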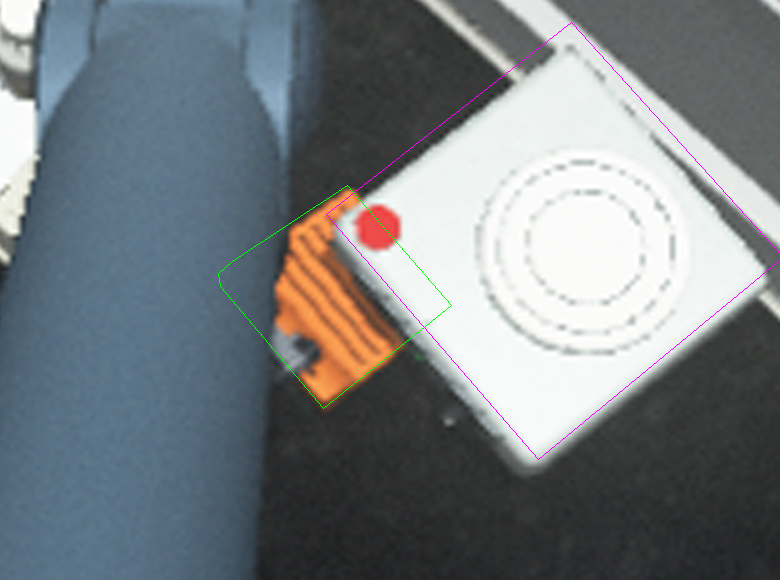

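The tool-based wedge outline matches both views, the toe is about 15 mm past the foot centre, and the dot hasn't moved. Now the test press, with fingers shut over the dot at (585.5,-67).

arm_command(plan=[[0, [0.1, -0.1, 0.1], 0], [0, [0.35, -0.45, 0.1], 0], [0, [0.65, -0.84, 0.1], 0], [0, [0.65, -0.84, 0.1], 0], [0, [0.65, -0.84, 0.1], 0], [0, [0.65, -0.84, 0.1], 0], [0, [0.65, -0.84, 0.1], 0]])

```text
clock: 8.85
tool_pos: [584.9, -65.8, 142.3]
orientation: [[-0.62, 0.784, -0.01], [0.784, 0.62, 0.01], [0.014, -0.001, -1.0]]
wrist_force: [-0.6, 0.1, 0.6]
finger_gap: -0.003
```

arm_command(plan=[[0, [0, 0, -0.2], 0], [0, [0, 0, -0.4], 0], [0, [0, 0, -0.46], 0], [0, [0, 0, -0.46], 0]])

```text
clock: 9.25
tool_pos: [583.5, -64.6, 95.2]
orientation: [[-0.621, 0.783, -0.013], [0.783, 0.622, 0.01], [0.016, -0.004, -1.0]]
wrist_force: [-0.0, 0.1, -0.2]
finger_gap: 0.005
```

Now at z 95.2, with contact expected near 92. I'll correct about 2 mm sideways and feel downward.

arm_command(plan=[[0, [0.02, -0.02, -0.01], 0], [0, [0.02, -0.02, -0.025], 0], [0, [0.02, -0.02, -0.035], 0], [0, [0.02, -0.02, -0.035], 0]])

```text
clock: 9.65
tool_pos: [586.4, -66.7, 92.7]
orientation: [[-0.621, 0.783, -0.011], [0.783, 0.621, 0.011], [0.015, -0.002, -1.0]]
wrist_force: [-1.0, 0.3, 4.0]
finger_gap: -0.001
```

arm_command(plan=[[0, [0, 0, -0.02], 0], [0, [0, 0, -0.03], 0], [0, [0, 0, -0.03], 0], [0, [0, 0, -0.03], 0]])

```text
clock: 10.05
tool_pos: [587.2, -66.8, 92.5]
orientation: [[-0.621, 0.784, -0.01], [0.784, 0.621, 0.012], [0.015, -0.0, -1.0]]
wrist_force: [-5.3, 1.8, 13.7]
finger_gap: 0.002
```

13.7 N and the corner holds (it sank 0.2 mm). I'll hold it a little longer at slightly less force, then lift off.

arm_command(plan=[[0, [-0.01, 0, -0.025], 0], [0, [-0.01, 0, -0.025], 0], [0, [-0.01, 0, -0.025], 0], [0, [-0.01, 0, -0.025], 0], [0, [-0.01, 0, -0.025], 0]])

```text
clock: 10.55
tool_pos: [587.1, -66.9, 92.5]
orientation: [[-0.621, 0.784, -0.008], [0.784, 0.621, 0.013], [0.015, 0.002, -1.0]]
wrist_force: [-3.1, 0.5, 12.7]
finger_gap: 0.001
```

arm_command(plan=[[0, [0, 0, 0.1], 0], [0, [0, 0, 0.5], 0], [0, [-0.3, 0.3, 1], 0], [0, [-0.6, 0.6, 1], 0], [0, [-0.6, 0.6, 1], 0], [0, [-0.6, 0.6, 1], 0]])

```text
clock: 11.15
tool_pos: [526.5, -5.2, 193.1]
orientation: [[-0.623, 0.782, -0.007], [0.782, 0.623, 0.015], [0.016, 0.003, -1.0]]
wrist_force: [-0.0, -0.6, -0.1]
finger_gap: 0.001
```

Run:
```python
from h import *
ps,w,s=look(wq=(567,-44,-.9))
o=manip.get_obs();print(o['tool_pos'],o['wrist_force'],o['clock'])
draw(ps[1],[567.4,-44.4,-.905],[578,-159,-.905],'pics/c5.png',5,(355,190),(78,58))
```

```text
top dot [332.2 142. ] [583.9 -66.5  70. ] orange px 44
scene dot [367.8 180.9] [586.7 -67.5  70. ] orange px 463
top wedge [array([578.92 , -55.068,  -0.713]), np.float64(0.038)]
scene wedge [array([564.874, -31.547,  -0.639]), np.float64(0.458)]
W [563.534 -36.517  -0.661] 0.243 S [ 579.477 -165.88    -0.858] 0.917
[527.43704957  -7.65220131 192.52032823] [-0.50438825 -0.48582748  0.45629066] 11.25
```

View pics/c5.png

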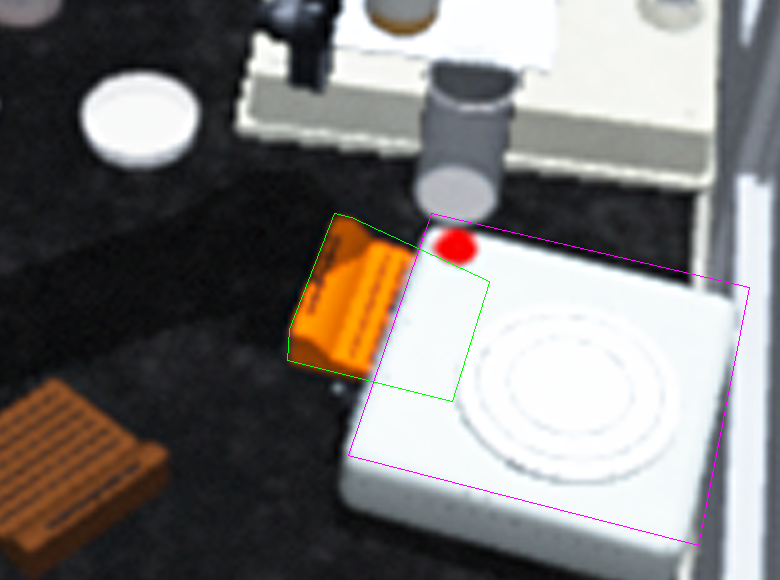

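The wedge still fills its outline at (290-415, 213-375), the dot is unmoved at (457,246), and nothing else has shifted. The gripper is clear at z 192, so I'm handing in.

```bash
python3 -c "
from plant import manip
manip.finish_job()"
```

```text
the job is handed in; nothing more can be done
```

The orange wedge is snug under the short foot, and the stirrer held when I pressed the red dot. I've handed the job in at about 11 s; the system reports no verdict.

- **Wedge:** I pushed its back with two spread fingers and squared it to the stirrer. I stopped when the force jumped from near 0 to about 10 N. By my estimate the toe is about 15 mm past the foot centre and the foot is within about 5 mm of the wedge's middle line.
- **Press test:** I pressed the dot for about 0.7 s, reading 13.7 N and then 12.7 N. The fingertip height changed by only 0.2 mm.
- **Last look:** In both cameras the dot is where it started, to within half a pixel. In the scene view the wedge is where the push left it, and the beaker and petri dish haven't moved. The gripper stood clear at z 192 mm.

**Checks that failed or disagreed:**
- The automatic camera fit of the wedge stopped being reliable once the arm and stirrer covered parts of it, so its final pose comes from the tool position and matching outlines.
- The stirrer fit was thrown off by the window sill. I used the dot and the top corners instead, and did not measure tilt directly.

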